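Load a sand case past the spring flap

TASK

Load the clear sand case into its wooden loader: with one fingertip press the orange bar sideways to hold the blue spring flap open, and with the other fingertip push the case along the channel, under the raised flap, right up to the back stop. Then draw the hand back and let the flap spring fully shut behind the case. Only push, never lift or tip the case, do not let the case and the flap press on each other, and leave the glass dish, the sieve and the rock where they stand.

Things in the scene. Friction and masses are not known exactly. Their poses are not given: they have to be found in the camera images.
- loader: Fixed wooden loader, an open channel leading to a bay. Origin at table height, mid-channel, at the bay's mouth. +x along the channel into the bay, +y left (the orange bar's side), z up. Floor 3 mm thick; channel 72 mm wide (y -36 to +36) between side rails 8 mm thick, 20 mm high, from x = -168 to +117 mm. Nothing overhead at x below -3 mm.
- back_stop (a point): Middle of the back stop's inner face, 112 mm beyond the loader's origin, 20 mm above the table; the stop is 34 mm high.
- flap (a joint): Blue flap over the mouth, sprung shut: 0 = shut, grows as it opens (rad), stop at 0.4. From 0.12 up its tongue clears the case; 0.18 to 0.32 is good (right edge then 57 to 70 mm high). Pressing the orange bar toward the channel (loader -y) opens it: 6 mm gives about 0.25 rad, 10 mm 0.4, with 2 to 5 N. Let go, it snaps shut by itself.
- hinge (a point): On the flap's hinge line (parallel to the loader's x; y = +62, z = 46 mm; knuckles to 51 mm high, x 63 to 97). The roof, 3 mm thick, spans x 60 to 100 mm, sloping down to 38 mm high at y = -38. In front of it, x 0 to 60, only a strip at y -38 to -26 leads to the tongue; the rest is a notch: a finger (and hand below 70 mm) kept at y > -18 can follow the case past the mouth clear of the flap.
- tongue (a point): Middle of the lower edge of the flap's tongue, which hangs at the right of the mouth and bars the case. Shut: loader x -3 to 0, y -38 to -26 mm, lower edge 23 mm above the table. Moves with the flap.
- bar_mid (a point): Point on the axis of the flap's orange round bar (10 mm thick), parallel to the loader's x from x = -165 to +98 mm, outside the left rail; this point is at x = -80. Shut: axis at y = +83, z = 25 mm; opened 0.25 rad: y = +77, z = 20. Moves with the flap. A fingertip can slide along it while pressing.
- case_center (a point): Centre of the clear shut case with white sand, 108 long (x), 68 wide (y), 28 high (z) mm, about 90 g, on the channel floor before the mouth, its length along the channel. Its end walls, where it is pushed, are 52 mm from this point and reach 18 mm above its underside. Fully home this point is at loader x = +60 mm, 17 mm above the table.
- glass_dish: Bystander: small glass dish with golden bottom, 55 across, 19 high, origin under its centre.
- sieve: Bystander: wooden hoop sieve, 92 across, 30 high, origin under its centre.
- rock: Bystander: small brown rock, 30x60x24, origin under its centre.
- case: The same clear case, with the origin at the middle of its underside.
Things that resemble listed ones, but are neither listed nor needed, are in the scene too. Leave any turquoise look-alike of the case alone.

How it is judged:
By the outcome, as a careful person would: the job done as asked, in the order asked, and still so for the second after the job is handed in, with the robot touching nothing.
It also fails if it takes over 46 s, if anything falls off the work surface, if the arm or the gripper's body presses on something with over 40 N, if the wrist force passes 120 N, or if a joint passes its speed limit or range.

ROBOT

A 6-joint arm with a two-finger parallel gripper is mounted at the origin on a cart in front of the work surface, level with it; the furniture and walls round the work are solid. World frame = base frame: x ahead of the robot, y to its left, z up, the work surface at z = 0. Lengths are in m, angles in degrees, forces in N, time in s.
With the tool pointing down it reaches from about 0.375 to 0.925 m from the base axis. Payload 5.7 kg.
Tool frame: the origin (TCP) lies at the very end of the fingers, on their centre line; the grasp point (between the pads) lies 19 mm behind it (manip.grip_point_offset is the distance from the TCP to the grasp point, in m); x points along the fingers, y is the direction in which the jaws open and shut, and the axes are right-handed (so a half turn about x gives the same grasp; the last joint's range is limited). The gripper opens to 88 mm and grips with 3 to 60 N. Pads are 20 mm wide; open, the fingers measure 115 mm over their backs; the gripper's body (75 mm by 178 mm) begins 61 mm behind the grasp point.
Start: joints at [-76.152, 20.558, 86.54, -0, 72.909, -6.595], TCP at [0.21, -0.562, 0.223] pointing down, gripper open.
Joint ranges: [-170.27, 170.27], [-57.76, 135], [12.27, 136.19], [-55.21, 235.2], [11.17, 155.16], [-170.74, 170.74]. Speed limits (degrees/s): [136.94, 136.94, 180, 180, 180, 180].

INTERFACE

Orientations are given as [roll, pitch, yaw] about the fixed x, y, z axes, in that order (R = Rz(yaw) Ry(pitch) Rx(roll)).
In Python, from bench import manip gives the robot as it stands. Calls block until the motion is done:
- manip.move_pose(position, orientation): joint-space move of the TCP to a pose.
- manip.move_l(position, v=0.15, orientation=None, f_stop=None): straight line of the TCP; orientation=None keeps the orientation; v is the mean speed in m/s. With f_stop (N) it stops when the force on the tool has changed by that much, and returns True; else False.
- manip.goto_joints(angles): joint-space move.
- manip.open_gripper() and manip.gripper_close(): open the fingers fully, or close them until they stop; the grip force is fixed at half the most.
- manip.dwell(seconds).
- manip.solve_ik(position, orientation): joint angles nearest the present ones, or None.
- manip.capture(name): name is "side" or "top" or "wrist"; returns (picture, depth): 480x640x3 uint8, blue, green, red; 480x640 float32, m along the optical axis (not along the pixel's ray), 0 where there is no reading.
- manip.camera_model(name): a dict with "fx", "fy", "cx", "cy" (pixels), "R" (3x3) and "t" (3): a world point X has camera coordinates R X + t; the wrist camera has in their place "mount" (4x4, takes a point from camera to tool coordinates, whose origin is the TCP and whose axes are the tool frame's). Camera axes: x right, y down, z forward; pixel columns grow to the right and rows downward; lengths in m; the calibration is good to about 2 mm. A picture is of the moment at which its call begins: read the wrist's pose just before it. camera_model takes no time and is no camera call.
A pose or a line that the arm cannot do raises manip.MotionError and nothing moves.
- manip.hand_in(): hands the job in, once; it reports no verdict.
Readings, each from a call of its own:
- manip.get_t(): time.
- manip.get_joints(): joint angles.
- manip.get_joint_vel(): joint speeds.
- manip.get_joint_torque(): joint torques, N m.
- manip.get_position(): TCP position.
- manip.get_orientation(): TCP orientation.
- manip.get_contact_force(): force on the tool from outside, world axes, zero at the start.
- manip.get_torque(): the same for the moment, N m.
- manip.get_width(): finger opening in m.
Only numpy, scipy, OpenCV 4.12 (cv2) and the standard library are available. Lean on these libraries where they do the work, as an engineer would, in place of code of your own. Each camera call takes 0.05 s, during which the arm holds its last target. There are 200 camera calls.

## Working session

There is one attempt and no reset: what is moved stays moved. The work goes in short steps, each a Python script; the robot and the scene stay as the last script left them, time stands still between calls to the robot, and variables do not carry over. Pictures are saved under pics/ and viewed, about 8 in all and at most 12, crops included, and the job is handed in when it is done.

```bash
mkdir -p pics; ls
python3 - <<'E'
from bench import manip
import cv2,numpy as np
for n in("top","side"):
    p,d=manip.capture(n); cv2.imwrite(f"pics/{n}0.png",p); np.save(f"{n}0.npy",d)
    m=manip.camera_model(n); print(n,{k:np.round(v,4).tolist() for k,v in m.items()})
print(manip.camera_model("wrist"),manip.get_t(),manip.get_orientation(),manip.get_width())
E
```

```text
pics
top {'fx': 586.8763, 'fy': 586.8763, 'cx': 324.5971, 'cy': 230.5562, 'R': [[0.0102, -0.9999, 0.0088], [-0.987, -0.0114, -0.1603], [0.1604, -0.0071, -0.987]], 't': [0.0467, 0.5506, 1.3521]}
side {'fx': 547.8661, 'fy': 547.8661, 'cx': 324.8819, 'cy': 249.6705, 'R': [[-0.8706, -0.4919, -0.009], [-0.1919, 0.3563, -0.9145], [0.4531, -0.7944, -0.4046]], 't': [0.5187, 0.1497, 0.8475]}
{'fx': 374.2062941486202, 'fy': 374.2062941486202, 'cx': 318.75168860234146, 'cy': 237.73269144219753, 'mount': array([[-1.15130352e-03, -2.97797583e-01,  9.54628343e-01,
        -1.62135631e-01],
       [ 9.99999325e-01, -4.93822179e-04,  1.05197347e-03,
        -5.41295937e-04],
       [ 1.58141491e-04,  9.54628910e-01,  2.97797951e-01,
        -8.23348534e-02],
       [ 0.00000000e+00,  0.00000000e+00,  0.00000000e+00,
         1.00000000e+00]])} 0.1 [-96.07830731  89.90760521 104.36161633] 0.08799778075265406
```

View pics/top0.png

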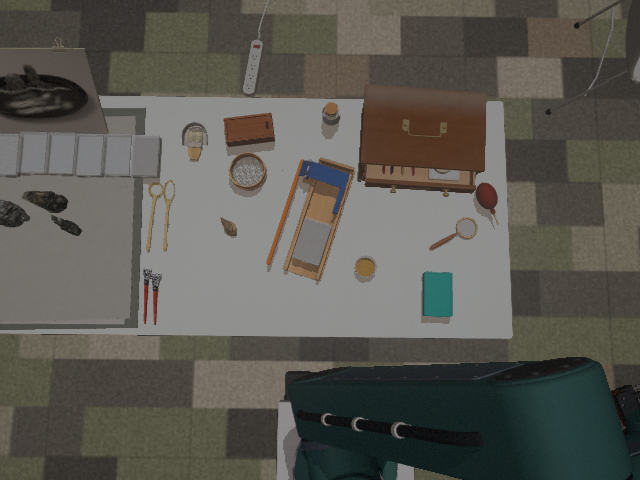

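View pics/side0.png

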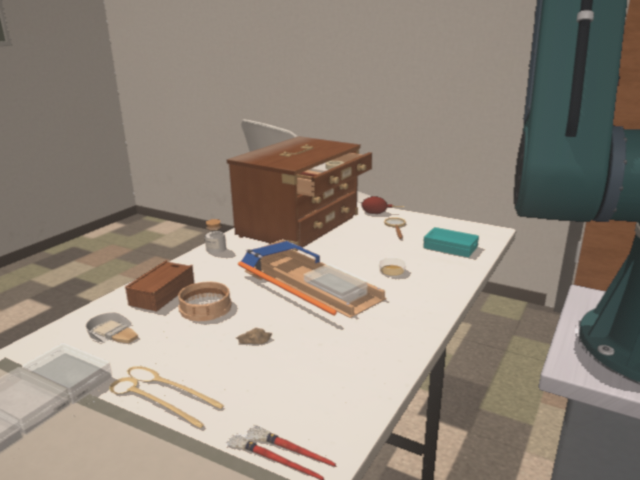

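Candidates for the case: the pale, white-topped box in the channel at top (313,242); the turquoise box at (437,294), which is the look-alike; and the grey trays at (75,155), which aren't in the loader. I choose (313,242). The orange bar runs from (302,162) to (269,267). The brown rail to its right belongs to the loader.

```bash
cat > h.py <<'E'
from bench import manip
import cv2,numpy as np
from scipy.spatial.transform import Rotation as Ro
def ray(cam,px,z,T=None):
    m=manip.camera_model(cam); px=np.atleast_2d(px).astype(float)
    d=np.c_[(px[:,0]-m['cx'])/m['fx'],(px[:,1]-m['cy'])/m['fy'],np.ones(len(px))]
    if T is None: R=m['R'].T; o=-R@m['t']
    else: M=T@m['mount']; R=M[:3,:3]; o=M[:3,3]
    d=d@R.T; return o+d*((z-o[2])/d[:,2])[:,None]
def toolT():
    T=np.eye(4); T[:3,:3]=Ro.from_euler('xyz',manip.get_orientation(),degrees=True).as_matrix(); T[:3,3]=manip.get_position(); return T
def orange(p):
    h=cv2.cvtColor(p,cv2.COLOR_BGR2HSV); return cv2.inRange(h,(4,190,110),(14,255,255))
def big(m):
    n,l,s,c=cv2.connectedComponentsWithStats(m); i=1+np.argmax(s[1:,4]); return np.argwhere(l==i)[:,::-1]
def axis(w):
    c=w[:,:2].mean(0); u=np.linalg.svd(w[:,:2]-c,full_matrices=False)[2][0]; u=u*np.sign(u[0]); t=(w[:,:2]-c)@u
    return c,u,c+u*t.min(),c+u*t.max(),t.max()-t.min()
E
python3 - <<'E'
from h import *
p=cv2.imread("pics/top0.png"); P=big(orange(p)); print(len(P),P.min(0),P.max(0))
c,u,a,b,L=axis(ray("top",P,0.027)); print("top",c,u,a,b,L,np.degrees(np.arctan2(u[1],u[0])))
p2=cv2.imread("pics/side0.png"); P=big(orange(p2)); print(len(P),P.min(0),P.max(0))
c,u,a,b,L=axis(ray("side",P,0.025)); print("side",c,u,a,b,L,np.degrees(np.arctan2(u[1],u[0])))
print("case ctr ~",ray("top",[[313,242]],.031), "dish,rock,drawer corner",ray("top",[[366,267],[229,228]],.01),ray("top",[[362,185],[470,190]],.06))
cv2.imwrite("pics/crop0.png",cv2.resize(p[140:290,230:430],None,fx=4,fy=4,interpolation=cv2.INTER_CUBIC))
E
```

```text
3 [145 291] [146 292]
top [0.40172261 0.47377661] [ 0.73141018 -0.68193779] [0.40053375 0.47488506] [0.40291178 0.47266787] 0.003251301507548498 -42.9952547250795Traceback (most recent call last):
  File "<stdin>", line 4, in <module>
  File "h.py", line 15, in big
    n,l,s,c=cv2.connectedComponentsWithStats(m); i=1+np.argmax(s[1:,4]); return np.argwhere(l==i)[:,::-1]
                                                     ~~~~~~~~~^^^^^^^^^
    return _wrapfunc(a, 'argmax', axis=axis, out=out, **kwds)
    return bound(*args, **kwds)
ValueError: attempt to get argmax of an empty sequence
```

```bash
python3 - <<'E'
import cv2
h=cv2.cvtColor(cv2.imread("pics/top0.png"),cv2.COLOR_BGR2HSV); print(h[215,280:293].tolist())
h=cv2.cvtColor(cv2.imread("pics/side0.png"),cv2.COLOR_BGR2HSV); print(h[280:296,292].tolist())
E
sed -i 's/(4,190,110),(14,255,255)/(3,165,120),(12,255,255)/' h.py
cat > a.py <<'E'
from h import *
p=cv2.imread("pics/top0.png"); 
for n,z in(("top",.027),("side",.025)):
    q=cv2.imread(f"pics/{n}0.png"); P=big(orange(q)); print(len(P),P.min(0),P.max(0))
    c,u,a,b,L=axis(ray(n,P,z)); print(n,c,u,a,b,L,np.degrees(np.arctan2(u[1],u[0])))
print("case ctr ~",ray("top",[[313,242]],.031), "dish,rock,drawer corner",ray("top",[[366,267],[229,228]],.01),ray("top",[[362,185],[470,190]],.06))
cv2.imwrite("pics/crop0.png",cv2.resize(p[140:290,230:430],None,fx=4,fy=4,interpolation=cv2.INTER_CUBIC))
E
python3 a.py
```

```text
[[30, 2, 144], [30, 4, 145], [10, 142, 145], [13, 179, 144], [14, 188, 144], [11, 181, 137], [11, 71, 107], [13, 35, 115], [15, 31, 116], [30, 4, 142], [40, 5, 146], [45, 4, 145], [50, 5, 145]]
[[13, 100, 140], [14, 98, 138], [13, 99, 139], [13, 99, 142], [13, 101, 147], [13, 104, 164], [13, 110, 185], [12, 129, 200], [11, 157, 219], [11, 170, 227], [11, 172, 227], [10, 175, 219], [9, 163, 197], [9, 107, 184], [11, 55, 209], [17, 32, 226]]
120 [268 176] [298 263]
top [0.57517195 0.15361769] [ 0.95590701 -0.29366953] [0.47243451 0.18518023] [0.68732765 0.11916171] 0.2248054766687521 -17.077773447403292
345 [240 263] [334 312]
side [0.59267493 0.1501321 ] [ 0.95612573 -0.29295663] [0.47265529 0.18690608] [0.72631809 0.10918388] 0.2653027654402882 -17.035048054925277
case ctr ~ [[0.52416085 0.0800496  0.031     ]] dish,rock,drawer corner [[ 0.46763208 -0.04849405  0.01      ]
 [ 0.55925854  0.28539693  0.01      ]] [[ 0.65855519 -0.03524964  0.06      ]
 [ 0.64949518 -0.29286602  0.06      ]]
```

View pics/crop0.png

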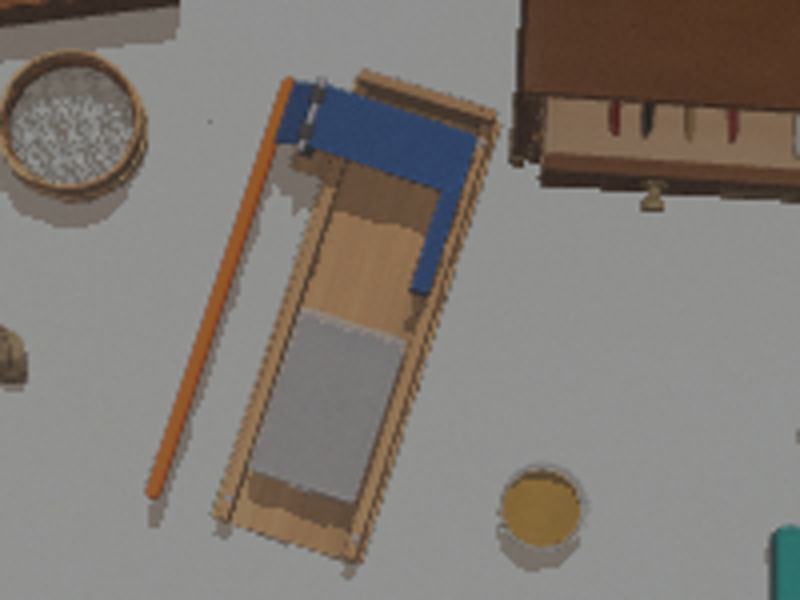

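The crop shows the white sand case in the channel (crop centre (330,405)), clear of the shut tongue at (422,285). The bar is outside the left rail. The bar pose from the side view (263 mm nominal, 265 measured) fixes the loader. Next I'll hover there and take a close look.

```bash
cat >> h.py <<'E'
YAW=-17.05; TH=20.
O=np.array([.6072,.0588])
def U():
    a=np.radians(YAW); return np.array([[np.cos(a),-np.sin(a)],[np.sin(a),np.cos(a)]])
def W(x,y,z): return [*(O+U()@[x,y]),z]
def Lc(w): return (np.atleast_2d(w)[:,:2]-O)@U()
def ori():
    f=np.radians(90+YAW-TH); y=np.array([np.cos(f),np.sin(f),0]); x=np.array([0,0,-1.]); 
    return Ro.from_matrix(np.c_[x,y,np.cross(x,y)]).as_euler('xyz',degrees=True)
E
python3 - <<'E'
from h import *
o=ori(); print(o)
for x,y,z in((-.165,.052,.16),(-.165,.052,.012),(.014,.044,.012)): print(manip.solve_ik(W(x,y,z),o))
manip.move_pose(W(-.165,.052,.16),o); print(manip.get_t())
T=toolT(); p,d=manip.capture("wrist"); cv2.imwrite("pics/w0.png",p); np.save("T0.npy",T); np.save("w0d.npy",d)
P=big(orange(p)); print(len(P)); c,u,a,b,L=axis(ray("wrist",P,.027,T)); print(Lc(a),Lc(b),L,Lc(c),np.degrees(np.arctan2(u[1],u[0])))
E
```

```text
[37.05 90.    0.  ]
[ 10.58045031  15.72533579 104.16994522   0.          60.10471899
 -42.36954969]
[ 1.05804503e+01  2.91833674e+01  1.11541891e+02 -2.54444375e-14
  3.92747413e+01 -4.23695497e+01]
[  2.51231377  37.26279121  91.61716342   0.          51.12004537
 -50.43768623]
2.8
992
[[-0.16795002  0.08513763]] [[0.00385696 0.08545539]] 0.17180727334781992 [[-0.09484942  0.08527283]] -16.944030640564073<sys>:0: UserWarning: Gimbal lock detected. Setting third angle to zero since it is not possible to uniquely determine all angles.
```

View pics/w0.png

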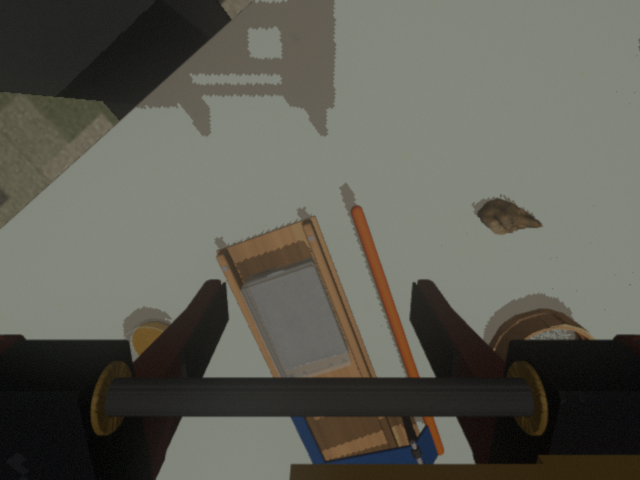

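The wrist view shows the channel's near end at (220,253) to (313,217). The case's rear edge runs from (245,283) to (312,262), and the bar's near end is at (355,210). The left fingertip at (425,285) is right of the bar, and the rear of the case is clear. I'll check these in loader coordinates.

Run:
```python
from h import *
T=np.load("T0.npy"); p=cv2.imread("pics/w0.png")
print("rail near corners z20", np.round(Lc(ray("wrist",[[218,255],[315,216]],.020,T)),4))
print("case rear top z31", np.round(Lc(ray("wrist",[[245,284],[312,262]],.031,T)),4), "z21",np.round(Lc(ray("wrist",[[245,284],[312,262]],.021,T)),4))
pt=[[230+x/4,140+y/4] for x,y in((248,470),(355,500),(305,312),(407,342))]
print("top cam case corners z31",np.round(Lc(ray("top",pt,.031)),4))
pt=[[230+x/4,140+y/4] for x,y in((213,516),(364,560),(495,112))]
print("top rail corners",np.round(Lc(ray("top",pt,.020)),4))
cv2.imwrite("pics/w0c.png",cv2.resize(p[190:310,190:440],None,fx=3.2,fy=3.2,interpolation=cv2.INTER_CUBIC))
```

```text
rail near corners z20 [[-0.168  -0.0389]
 [-0.1717  0.0512]]
case rear top z31 [[-0.1389 -0.024 ]
 [-0.1382  0.0363]] z21 [[-0.1354 -0.0276]
 [-0.1346  0.0348]]
top cam case corners z31 [[-0.1364  0.0322]
 [-0.1341 -0.034 ]
 [-0.035   0.0293]
 [-0.0337 -0.0347]]
top rail corners [[-0.168   0.0444]
 [-0.1656 -0.0497]
 [ 0.1218 -0.0428]]
```

View pics/w0c.png

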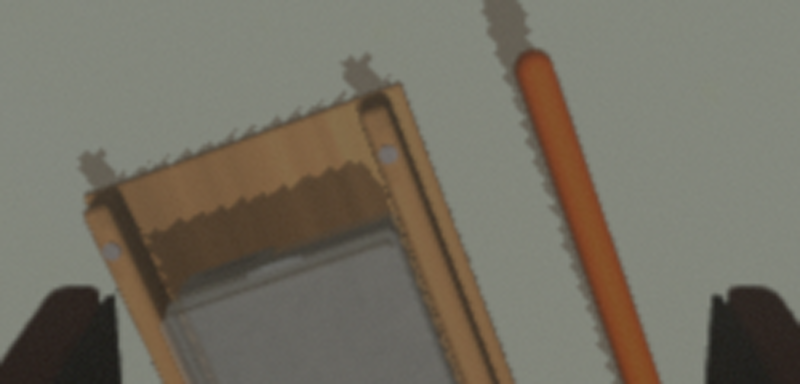

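Run:
```python
from h import *
o=ori()
manip.move_l(W(-.147,.058,.06),.15); 
print(manip.move_l(W(-.147,.058,.010),.06,f_stop=4), manip.get_position(), manip.get_contact_force())
f0=np.array(manip.get_contact_force())
hit=manip.move_l(W(-.147,.040,.010),.015,f_stop=1.2)
q=Lc(manip.get_position())[0]; print(hit,q,"bar outer y",q[1]+.0379,(np.array(manip.get_contact_force())-f0)[:2]@U(),manip.get_t())
```

```text
False [0.48388862 0.15739743 0.01013518] [ 0.39398439  0.01402706 -0.43750387]
True [-0.14698263  0.05089799] bar outer y 0.08879798559461109 [-1.76237447  2.23590962] 5.2917<sys>:0: UserWarning: Gimbal lock detected. Setting third angle to zero since it is not possible to uniquely determine all angles.
```

Run:
```python
from h import *
manip.move_l(W(-.147,.0455,.010),.02)
print(Lc(manip.get_position()),np.array(manip.get_contact_force())[:2]@U(),manip.get_t())
p,d=manip.capture("side"); cv2.imwrite("pics/side1.png",p)
a=cv2.imread("pics/side0.png")[225:320,225:400]; b=p[225:320,225:400]
cv2.imwrite("pics/cmp1.png",cv2.resize(np.vstack([a,b]),None,fx=3.1,fy=3.1,interpolation=cv2.INTER_CUBIC))
```

```text
[[-0.14698209  0.04813295]] [-0.74446511 17.64517523] 5.7083
```

View pics/cmp1.png

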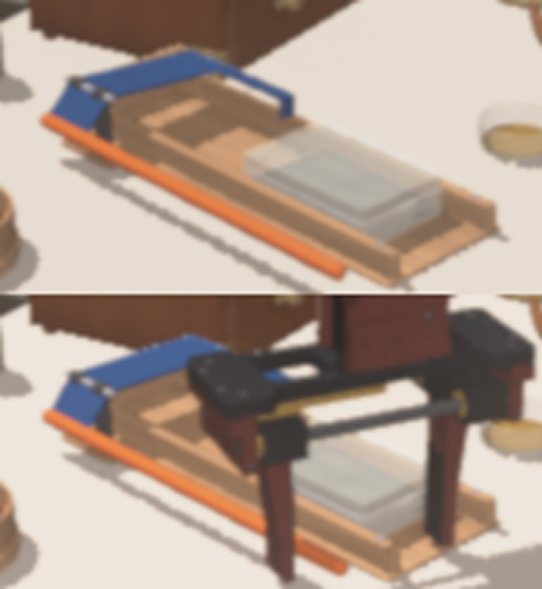

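The flap has risen slightly and the fingers sit as planned: left one outside the bar at crop (283,570), right one mid-channel at (440,540). However, the force is 17 N, well over the expected 2–5 N. I'll re-read it at rest before pressing further.

Run:
```python
from h import *
def r(s): print(s,np.round(Lc(manip.get_position())[0],4),round(manip.get_position()[2],4),np.round(np.array(manip.get_contact_force())[:2]@U(),2),np.round(manip.get_contact_force()[2],2),np.round(manip.get_torque(),2),round(manip.get_width(),4),manip.get_t())
r("now"); manip.dwell(.3); r("rest")
manip.move_l(W(-.147,.054,.0165),.05); manip.dwell(.2); r("off")
manip.move_l(W(-.147,.0495,.014),.03); manip.dwell(.2); r("press1")
manip.move_l(W(-.147,.0475,.0125),.03); manip.dwell(.2); r("press2")
p,d=manip.capture("side"); cv2.imwrite("pics/side2.png",p)
for n in (0,1,2):
    q=cv2.imread(f"pics/side{n}.png"); P=big(orange(q)[:, :300]); s=P[(P[:,0]>245)&(P[:,0]<280)]; k=np.polyfit(s[:,0],s[:,1],1); print(n,np.polyval(k,262))
```

```text
now [-0.147   0.0482] 0.0092 [-1.86 16.51] -14.11 [ 2.4  -0.32  0.45] 0.0882 5.7583
rest [-0.1469  0.0481] 0.0091 [-1.12 17.63] -13.67 [ 2.39 -0.32  0.42] 0.0874 6.0583
off [-0.1472  0.0535] 0.0164 [-0.75 -0.14] 1.29 [ 0.01 -0.18 -0.01] 0.0881 6.625
press1 [-0.1467  0.0497] 0.0141 [1.32 2.31] 0.3 [ 0.41 -0.3   0.01] 0.0877 7.15
press2 [-0.1468  0.0477] 0.0125 [-0.06  4.58] -2.51 [ 0.72 -0.5   0.08] 0.0879 7.6
0 274.61036809392454
1 274.78594350853484
2 274.7812640635017
```

Confirmed: this was friction jamming, because the bar swings down as it moves in. Pressing diagonally keeps it at 2–5 N, so I'll continue that way.

Run:
```python
from h import *
def r(s): print(s,np.round(Lc(manip.get_position())[0],4),round(manip.get_position()[2],4),np.round(np.array(manip.get_contact_force())[:2]@U(),2),np.round(manip.get_contact_force()[2],2),manip.get_t())
manip.move_l(W(-.147,.0460,.0103),.03); manip.dwell(.1); r("p3")
manip.move_l(W(-.147,.0446,.0085),.03); manip.dwell(.2); r("p4")
p,d=manip.capture("side"); cv2.imwrite("pics/side3.png",p)
t,_=manip.capture("top"); cv2.imwrite("pics/top3.png",t)
a=cv2.imread("pics/side0.png")[225:320,225:400]; b=p[225:320,225:400]
cv2.imwrite("pics/cmp3.png",cv2.resize(np.vstack([a,b]),None,fx=3.1,fy=3.1,interpolation=cv2.INTER_CUBIC))
def blue(q): return cv2.inRange(cv2.cvtColor(q,cv2.COLOR_BGR2HSV),(100,120,40),(125,255,255))
for n in("side0","side1","side2","side3"):
    P=big(blue(cv2.imread(f"pics/{n}.png"))); print(n,len(P),P[:,1].min(),P[P[:,1]<=P[:,1].min()+1].mean(0))
```

```text
p3 [-0.1469  0.0459] 0.0104 [1.54 2.98] -0.43 8.0
p4 [-0.1471  0.0445] 0.0085 [0.79 1.86] 1.7 8.45
side0 205 243 [284.83333333 243.66666667]
side1 229 239 [285.55555556 239.88888889]
side2 263 237 [286.         237.64285714]
side3 399 231 [286.30769231 231.61538462]
```

View pics/cmp3.png

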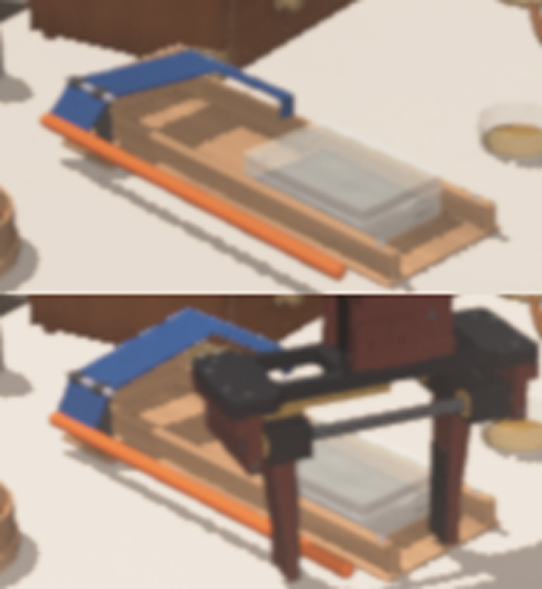

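The flap's far edge rises 12 px at (286,231), about 26 mm, or roughly 0.26 rad. That is mid-range at 2–3 N. Now I'll push in steps and check the opening and force at each one.

```bash
cat >> h.py <<'E'
def blue(q): return cv2.inRange(cv2.cvtColor(q,cv2.COLOR_BGR2HSV),(100,120,40),(125,255,255))
def r(s):
    p,_=manip.capture("side"); P=big(blue(p)); P=P[abs(P[:,0]-286)<8]
    print(s,np.round(Lc(manip.get_position())[0],4),round(manip.get_position()[2],4),np.round(np.array(manip.get_contact_force())[:2]@U(),2),np.round(manip.get_contact_force()[2],2),"edge row",P[:,1].min(),round(manip.get_t(),2)); return p
E
python3 - <<'E'
from h import *
for x in(-.125,-.105,-.075):
    s=manip.move_l(W(x,.0446,.0085),.05,f_stop=8); p=r(s)
    if s: break
cv2.imwrite("pics/side4.png",p)
t,_=manip.capture("top"); cv2.imwrite("pics/top4.png",t)
cv2.imwrite("pics/cmp4.png",np.hstack([cv2.resize(p[225:320,225:400],None,fx=2.3,fy=2.3),cv2.resize(t[140:290,250:400],(380,218))]))
E
```

```text
False [-0.1238  0.045 ] 0.0086 [0.57 2.95] -0.96 edge row 232 9.19Traceback (most recent call last):
  File "<stdin>", line 3, in <module>
  File "h.py", line 31, in r
    print(s,np.round(Lc(manip.get_position())[0],4),round(manip.get_position()[2],4),np.round(np.array(manip.get_contact_force())[:2]@U(),2),np.round(manip.get_contact_force()[2],2),"edge row",P[:,1].min(),round(manip.get_t(),2)); return p
                                                                                                                                                                                                 ~~~~~~~~~~^^
    return umr_minimum(a, axis, None, out, keepdims, initial, where)
ValueError: zero-size array to reduction operation minimum which has no identity
```

```bash
sed -i 's/"edge row",P\[:,1\].min(),//' h.py
python3 - <<'E'
from h import *
p=r("now")
s=manip.move_l(W(-.085,.0446,.0085),.05,f_stop=8); p=r(s)
cv2.imwrite("pics/side4.png",p)
t,_=manip.capture("top"); cv2.imwrite("pics/top4.png",t)
cv2.imwrite("pics/cmp4.png",np.hstack([cv2.resize(p[215:320,225:400],None,fx=2.3,fy=2.3),cv2.resize(t[140:290,250:400],(380,241))]))
E
```

```text
now [-0.1051  0.0446] 0.0085 [-1.83  2.74] -0.16 9.84
False [-0.0841  0.0449] 0.0087 [-0.6   3.04] -0.64 10.44
```

View pics/cmp4.png

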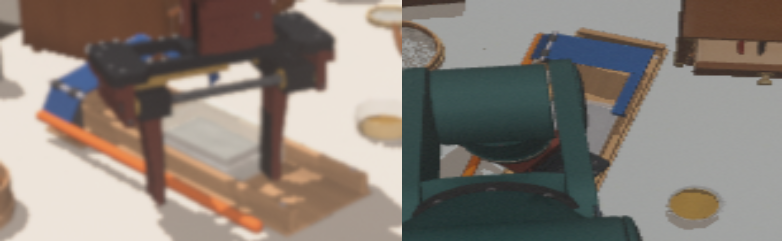

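The case has moved under the raised tongue with the bar force steady near 3 N. I'll continue to the back stop and slow down near the end.

Run:
```python
from h import *
s=manip.move_l(W(-.04,.0446,.0085),.05,f_stop=8); r(s)
if not s:
    s=manip.move_l(W(.004,.0446,.0085),.05,f_stop=8); r(s)
if not s:
    s=manip.move_l(W(.022,.0446,.0085),.015,f_stop=4); p=r(s)
    cv2.imwrite("pics/side5.png",p)
    t,_=manip.capture("top"); cv2.imwrite("pics/top5.png",t)
    cv2.imwrite("pics/cmp5.png",np.hstack([cv2.resize(p[215:320,225:400],None,fx=2.3,fy=2.3),cv2.resize(t[140:290,250:400],(380,241))]))
```

```text
False [-0.0397  0.0448] 0.0086 [-1.72  2.52] -0.44 11.59
False [0.0045 0.0448] 0.0086 [-0.09  2.12] -0.22 12.68
True [0.0047 0.045 ] 0.0081 [0.51 1.6 ] 1.24 13.13
```

View pics/cmp5.png

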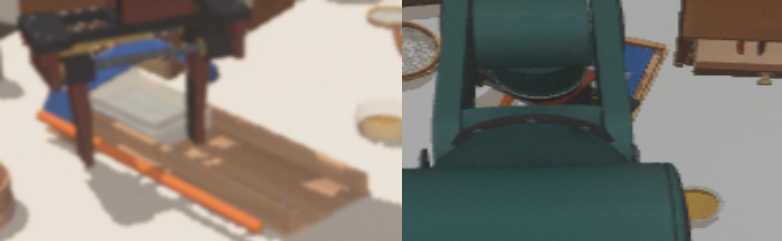

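The stop at x = 0.0047 came without any sustained force, so I take it as a noise trigger. The expected end is about 0.012. I'll continue and repeat if it triggers again.

Run:
```python
from h import *
for k in range(2):
    s=manip.move_l(W(.024,.0446,.0085),.015,f_stop=5); r(s); manip.dwell(.2); r("rest")
```

```text
True [0.0052 0.0451] 0.0072 [1.3 1.1] 1.51 13.74
rest [0.0051 0.0453] 0.0072 [0.84 0.85] 1.95 13.99
True [0.0059 0.0453] 0.0067 [0.69 1.71] 1.94 14.53
rest [0.0058 0.0454] 0.0066 [0.78 1.38] -0.0 14.78
```

Run:
```python
from h import *
T=toolT(); w,_=manip.capture("wrist"); np.save("T6.npy",T); p=r("x"); cv2.imwrite("pics/side6.png",p); cv2.imwrite("pics/w6.png",w)
cv2.imwrite("pics/cmp6.png",np.hstack([cv2.resize(p[210:300,225:345],(480,360),interpolation=cv2.INTER_CUBIC),cv2.resize(w[200:480,180:430],(320,360))]))
```

```text
x [0.0058 0.0454] 0.0066 [1.82 1.74] 1.22 14.88
```

View pics/cmp6.png

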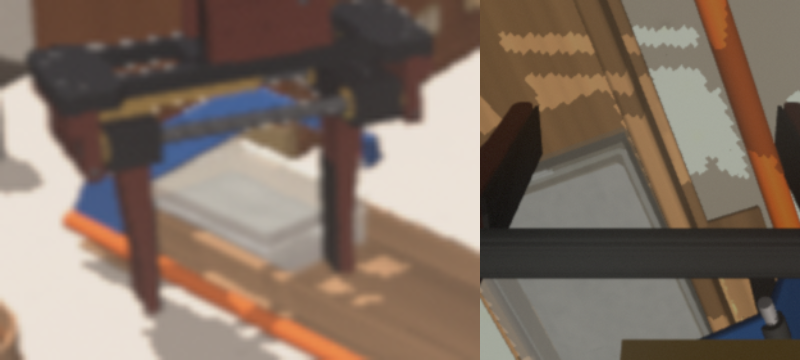

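Run:
```python
from h import *
T=np.load("T6.npy")
print(np.round(Lc(ray("wrist",[[291,305]],.031,T)),4))
manip.move_l([*W(.0058,.0448,.0082)],.02); manip.dwell(.2); r("z back")
x=.0058
for k in range(9):
    x+=.0012; manip.move_l(W(x,.0448,.0082),.03); manip.dwell(.1)
    f=np.mean([np.array(manip.get_contact_force())[:2]@U() for _ in range(3)],0); q=Lc(manip.get_position())[0]
    print(np.round([x,*q,*f],4))
    if f[0]<-4 or x-q[0]>.0012: break
print(manip.get_t())
```

```text
[[-0.0076  0.0387]]
z back [0.0057 0.0456] 0.0078 [1.33 5.37] -3.22 15.38
[ 0.007   0.0059  0.0451 -1.1868  5.7206]
[ 0.0082  0.0062  0.0449 -2.1777  4.5392]
16.075
```

Run:
```python
from h import *
print("case rear bottom",np.round(Lc(ray("side",[[296.2,277.5],[315,268.8]],.003)),4))
print("side0 shut: case rear bottom", np.round(Lc(ray("side",[[225+382/3.1,225+240/3.1],[225+440/3.1,225+213/3.1]],.003)),4))
print("top back stop outer top corners",np.round(Lc(ray("top",[[230+495/4,140+112/4],[230+362/4,140+70/4]],.034)),4),"tongue edge top0 z~33", np.round(Lc(ray("top",[[230+415/4,140+292/4],[230+430/4,140+295/4]],.035)),4))
manip.move_l(W(.000,.0448,.0085),.04); manip.dwell(.2)
def st():
    q=Lc(manip.get_position())[0]; f=manip.get_contact_force(); print(np.round([*q,manip.get_position()[2],*(np.array(f)[:2]@U()),f[2],*manip.get_torque()],4))
st(); st()
for x in(.003,.006,.009):
    manip.move_l(W(x,.0446,.0085),.03); manip.dwell(.15); st(); st()
w,_=manip.capture("top"); cv2.imwrite("pics/top7.png",w)
print(manip.get_t(),manip.get_joint_torque())
```

```text
case rear bottom [[ 0.0068  0.017 ]
 [ 0.0097 -0.0354]]
side0 shut: case rear bottom [[-0.133   0.0152]
 [-0.1344 -0.0325]]
top back stop outer top corners [[ 0.1178 -0.0431]
 [ 0.1183  0.0422]] tongue edge top0 z~33 [[-0.0038 -0.0303]
 [-0.0028 -0.0394]]
[ 0.      0.0448  0.0085  0.1719  3.2297 -0.6276  0.5532 -0.4245  0.0967]
[ 0.      0.0448  0.0085  0.1719  3.2297 -0.6276  0.5532 -0.4245  0.0967]
[ 2.4000e-03  4.4400e-02  8.3000e-03 -2.7713e+00  2.4720e+00  5.0200e-02
  5.8200e-01  1.3390e-01  1.4180e-01]
[ 2.4000e-03  4.4400e-02  8.3000e-03 -2.7713e+00  2.4720e+00  5.0200e-02
  5.8200e-01  1.3390e-01  1.4180e-01]
[ 0.0063  0.0446  0.0085 -0.4571  2.9875 -0.401   0.5382 -0.0137  0.144 ]
[ 0.0063  0.0446  0.0085 -0.4571  2.9875 -0.401   0.5382 -0.0137  0.144 ]
[ 0.009   0.0446  0.0085 -2.2797  2.2569  1.327   0.5436  0.1067  0.0716]
[ 0.009   0.0446  0.0085 -2.2797  2.2569  1.327   0.5436  0.1067  0.0716]
17.8833 [ -2.18553029 -61.46791935 -19.67675149  -0.78758273  -0.3378254
   0.1059728 ]
```

Run:
```python
from h import *
def st():
    q=Lc(manip.get_position())[0]; f=manip.get_contact_force(); g=np.array(f)[:2]@U(); print(np.round([*q,manip.get_position()[2],*g,f[2]],4)); return q,g
x=.009
while x<.0195:
    x+=.0015; manip.move_l(W(x,.0446,.0085),.03); manip.dwell(.12); q,g=st()
    if g[0]<-5.5 or x-q[0]>.0015: break
p,_=manip.capture("side"); cv2.imwrite("pics/side8.png",p); T=toolT(); w,_=manip.capture("wrist"); cv2.imwrite("pics/w8.png",w); np.save("T8.npy",T)
print(manip.get_t())
cv2.imwrite("pics/cmp8.png",np.hstack([cv2.resize(p[210:300,225:345],(480,360),interpolation=cv2.INTER_CUBIC),cv2.resize(w[200:480,180:430],(320,360))]))
```

```text
[ 0.0104  0.0446  0.0084 -3.5535  2.1705  0.5524]
[ 0.012   0.0446  0.0085 -3.4729  2.5104  0.8486]
[ 0.0121  0.0445  0.0084 -6.2211  3.6176  2.3175]
19.0833
```

View pics/cmp8.png

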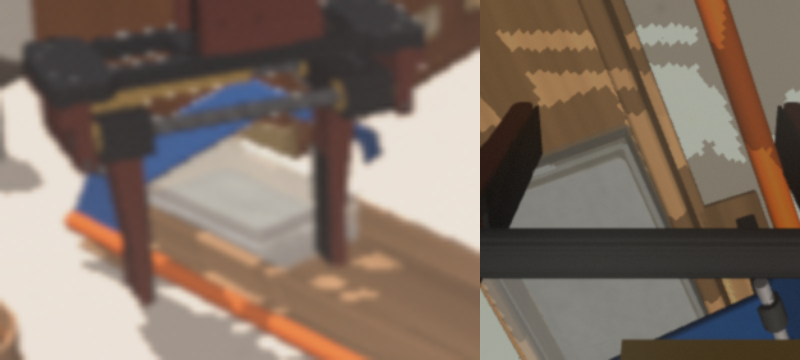

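The hand stopped at x = 0.0121 with rising force (6 N), where 0.0117 was predicted for fully home. The wrist view agrees, with the rear corner at crop (625,130). After one confirming nudge I'll draw back, release the bar, lift and check.

Run:
```python
from h import *
def st(s):
    q=Lc(manip.get_position())[0]; f=manip.get_contact_force(); g=np.array(f)[:2]@U(); print(s,np.round([*q,manip.get_position()[2],*g,f[2]],4),manip.get_t())
manip.move_l(W(.0145,.0446,.0085),.03); manip.dwell(.1); st("nudge")
manip.move_l(W(-.07,.0446,.0085),.06); st("back")
manip.move_l(W(-.07,.058,.0165),.04); st("released")
manip.move_l(W(-.07,.058,.14),.12); st("up")
manip.move_pose(W(-.30,.14,.20),ori()); st("away"); manip.dwell(.3)
p,_=manip.capture("side"); t,_=manip.capture("top"); cv2.imwrite("pics/side9.png",p); cv2.imwrite("pics/top9.png",t)
cv2.imwrite("pics/cmp9.png",np.hstack([cv2.resize(p[215:315,225:400],(420,240),interpolation=cv2.INTER_CUBIC),cv2.resize(t[150:290,250:380],(380,409))[:240]]))
P=big(blue(p)); print(len(P),P[:,1].min(),P[P[:,1]<=P[:,1].min()+1].mean(0),"(shut was 205,243)")
h=cv2.absdiff(t,cv2.imread("pics/top0.png")).max(2)
```

```text
nudge [ 0.0122  0.0445  0.0083 -7.471   4.1424  4.0563] 19.4333
back [-0.0701  0.0445  0.0084  1.4746  2.4632  0.8886] 20.9917
released [-0.0704  0.0579  0.0165  0.005   0.0901  0.1638] 21.5333
up [-0.0706  0.0577  0.1392  0.0821 -0.2229 -0.1818] 22.7167
away [-0.299   0.1402  0.1999  0.2492 -0.5532  0.1082] 23.7083
191 243 [284.83333333 243.66666667] (shut was 205,243)<sys>:0: UserWarning: Gimbal lock detected. Setting third angle to zero since it is not possible to uniquely determine all angles.
```

View pics/cmp9.png

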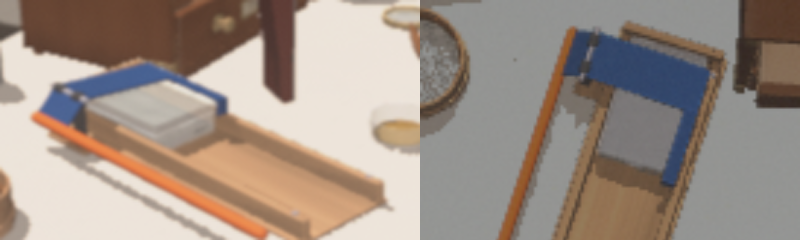

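Run:
```python
from h import *
print("case rear top x,y (home: .006)",np.round(Lc(ray("top",[[250+(x-420)/2.923,150+y/2.92] for x,y in((598,155),(663,177))],.031)),4))
a,b=[cv2.imread(f"pics/top{n}.png").astype(int) for n in(0,9)]
for n,(x,y) in dict(dish=(366,267),sieve=(248,171),rock=(229,228)).items():
    print(n,abs(a-b)[y-18:y+18,x-18:x+18].mean().round(2))
manip.hand_in(); print(manip.get_t())
```

```text
case rear top x,y (home: .006) [[ 0.0034  0.0299]
 [ 0.0021 -0.0269]]
dish 3.63
sieve 3.24
rock 3.45
the job is handed in; nothing more can be done
the job is handed in; nothing more can be done
```

The case is pushed in to the back stop, the flap is shut behind it, and the job is handed in. The clock was at about 24 s of the 46 s allowed.

I pressed the orange bar with the left fingertip, opening the flap to about 0.26 rad at roughly 2–5 N. With the right fingertip I pushed the case under it. I then drew the hand back, let go of the bar and lifted clear.

**Last checks**
- **Case home:** the push stopped dead at loader x = 12.1 to 12.2 mm, with 6–7 N building up. The predicted contact point for fully home was 11.7 mm.
- **Top camera disagrees slightly:** it put the rear edge of the case's top at 2–3 mm, against 6 mm nominal. That is close to the calibration error and my rough pixel picking, and I trusted the mechanical stop more.
- **Flap shut:** its top edge in the side picture is back at row 243, the same as at the start.
- **Bystanders:** the dish, sieve and rock show only a small, even brightness difference (about 3 grey levels), so they appear not to have moved.

**What went wrong on the way**
- **Bar jammed:** the first purely sideways press jammed by friction at about 17 N. I backed off and pressed diagonally instead.
- **Stops short of the end:** several force stops, and one stepped push, halted 6–8 mm short. Backing off and pushing again moved past that point, so I put it down to noise or sticking.

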